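Open the slide-lid candle box

ROBOT

A 7-joint arm with a two-finger parallel gripper is mounted at the origin on the work surface. World frame = base frame: x ahead of the robot, y to its left, z up, the work surface at z = 0. Lengths are in m, angles in degrees, forces in N, time in s.
With the tool pointing down it reaches from about 0.35 to 0.775 m from the base axis. Payload 3.1 kg.
Tool frame: the origin (TCP) lies on the centre line of the jaws, within the pads' length; the fingertips stand 17 mm ahead of it and the grasp point (between the pads) lies 2 mm behind it (robot.tip_reach is the distance from the TCP to the fingertips, in m); z points along the fingers, y is the line along which they close (so a half turn about z gives the same grasp; the last joint's range is limited). The gripper opens to 85 mm and grips with 20 to 120 N. Pads are 22 mm wide; open, the fingers measure 114 mm over their backs; the gripper's body (76 mm by 85 mm) begins 54 mm behind the grasp point. The pads swing forward as they close: fully open they stand 13 mm farther back than shut.
Start: joints at [67.512, 17.813, 0.802, 86.603, -0.252, 75.585, -1.558], TCP at [0.189, -0.517, 0.217] pointing down, gripper open.
Joint ranges: [-154.91, 154.91], [-16.99, 109.72], [-72.82, 74.43], [7.12, 147.25], [-82.49, 262.49], [11.32, 116.49], [-174.64, 174.64]. Speed limits (degrees/s): [159.86, 159.86, 180, 180, 180, 180, 180].

INTERFACE

Orientations are given as [roll, pitch, yaw] about the fixed x, y, z axes, in that order (R = Rz(yaw) Ry(pitch) Rx(roll)).
In Python, from station import robot, fingers, vision, workorder, recognise gives the robot as it stands. Calls block until the motion is done:
- robot.move_to(position, orientation): joint-space move of the TCP to a pose.
- robot.line_to(position, orientation=None, velocity=0.15, f_stop=None): straight line of the TCP; orientation=None keeps the orientation; velocity is the mean speed in m/s. With f_stop (N) it stops when the force on the tool has changed by that much, and returns True; else False.
- robot.move_j(angles): joint-space move.
- fingers.gripper_to(opening, force=None): opening from 0.0 (shut) to 1.0 (fully open); force is the grip in N (None keeps the last); returns when the fingers have stopped.
- robot.pause(seconds).
- robot.inverse_kinematics(position, orientation): joint angles nearest the present ones, or None.
- vision.grab_frame(name): name is "scene" or "top" or "wrist"; returns the picture (400x640x3 uint8, red, green, blue); there is no depth.
- vision.calibration(name): a dict with "mtx" (3x3 intrinsics, pixels), "extrinsics" (4x4, takes a point from world to camera coordinates); the wrist camera has in their place "T_tool_cam" (4x4, takes a point from camera to tool coordinates, whose origin is the TCP and whose axes are the flange's). Camera axes: x right, y up, looking along -z (the intrinsics and any distortion apply to the point x, -y, -z); pixel columns grow to the right and rows downward; lengths in m; the calibration is good to about 2 mm. A picture is of the moment at which its call begins: read the wrist's pose just before it. calibration takes no time and is no camera call.
A pose or a line that the arm cannot do raises robot.PlanningError and nothing moves.
- workorder.close_job(): hands the job in; it is judged then, once.
Trained networks look in the newest picture that a camera, given by its name, has taken for a name from the list of things; names that differ only in an ending like _2 or _b are one class to them, and where a whole thing is asked for, a point or a joint stands for the part that bears it (a point fixed in the world has none). Each returns a list of dicts, best first, with "p" (0 to 1); they miss things now and then, are a little off and sometimes report something else, mostly with a low value. They report only what shows in the picture. A call takes as long as a camera call. They do not tell look-alikes from the thing itself.
- recognise(label, camera): "rect" ([centre column, centre row, width, height] in pixels, round what is visible of it).
Readings, each from a call of its own:
- robot.current_time_s(): time.
- robot.current_joint_positions(): joint angles.
- robot.current_dq(): joint speeds.
- robot.current_joint_torque(): joint torques, N m.
- robot.current_tool_pos(): TCP position.
- robot.current_eef_rot(): TCP orientation.
- robot.current_contact_force(): force on the tool from outside, world axes, zero at the start.
- robot.current_torque(): the same for the moment, N m.
- robot.current_finger_gap(): opening from 0.0 (shut) to 1.0 (fully open).
- robot.current_gripper_force(): force on a finger pad.
Only numpy, scipy, OpenCV 4.12 (cv2) and the standard library are available. Lean on these libraries where they do the work, as an engineer would, in place of code of your own. Each camera call takes 0.05 s, during which the arm holds its last target. There are 200 camera calls.

TASK

Open the wooden candle box: turn the wooden button that holds the lid's front end down aside, lift the lid's front end over the stop lip and slide it out of the grooves without forcing it, then lay the lid flat on the bench, handle up - set it down, do not drop it. Leave the flower candles in the box, the button turned aside and the other things on the bench where they are.

Things in the scene. Friction and masses are not known exactly. Their poses are not given: they have to be found in the camera images.
- box: Plywood box fixed to the bench, 220 (x) x 130 (y) x 62 mm. Origin: centre of its underside. Its -x axis points to the front end, the way the lid slides out: to the robot's right (world -y), within about 20 degrees. All x, y below are in its frame. The closed lid lies with its underside 44 mm up, in a rebate between low cheeks (y +-55 mm, 52 mm high), 1.5 mm play each side.
- box_lip (a point): Middle of the top of the stop lip on the front wall (x -110 to -98 mm), 49.5 mm above the bench: it stands 5.5 mm above the closed lid's underside, just ahead of the lid's front edge, so the lid slides out only when its front end is raised over it.
- box_groove (a point): Midway between the front ends of the two grooves, x = +38 mm, 53.5 mm up (the grooves' top, 3.5 mm above the lid). The grooves hold the lid's sides from here back to x = +98 (wood there 62 mm high), so its front can tilt up about 11 mm, rear edge down, no more; raised level it meets the groove tops after 3.5 mm, short of the lip. Once the lid's rear edge is ahead of this point it lifts away freely.
- lid: The lid, plywood, 194 x 107 x 6 mm, about 150 g, loose. Origin: centre of its underside; axes as the box's when closed (front edge at its x = -97 mm). On top it has a wooden handle bar, 20 mm along x, 60 mm along y, 22 mm high, centred at x = -31 mm; the bar's top is 28 mm above the lid's underside.
- lid_handle (a point): Centre of the lid's handle bar (17 mm above the lid's underside); axes as the lid's.
- lid_front (a point): Middle of the lid's front edge, on the underside.
- lid_rear (a point): Middle of the lid's rear edge, on the underside.
- button (a joint): Angle of the turn-button, a dark wooden bar 70 x 16 x 14 mm that swings level on a pivot beside the box's +y wall, near the front. 0: square across the lid's front end, 2 mm above it, holding it down (it starts within 0.2 of that). Growing: the free end swings to the box's front (-x) and outwards; clear of the lid beyond 1.45 either way. Turns from -1.7 to 2.6; about 1 N at the free end moves it; it stays put.
- button_pivot (a point): The button's pivot, on its top face, 66 mm above the bench (the bar fills 52 to 66 mm); in the box's frame at x -86, y +75 mm.
- button_tip (a point): Point on the button's top face near its free end, 60 mm from the pivot (the bar ends 1 mm beyond). At angle 0 it lies in the box's -y direction from the pivot.
- candle1: Yellow wax flower candle in the box, 80 mm across, 28 mm high, loose under the lid. Origin: centre of its underside.
- candle2: A second one beside it, the same.
- loose_candle: Bystander: yellow flower candle on the bench beyond the box's rear end, 90 mm across, 30 mm high. Origin: centre of its underside.
- lamp: Bystander: terracotta tiered lamp stand, 72 mm across the foot, 155 mm tall, on the bench to the robot's right. Origin: centre of its underside.
- mould: Bystander: upright aluminium hexagonal candle mould, 150 mm tall on a 90 mm square foot, beyond the box's rear end. Origin: centre of its underside.
There are look-alikes about, which are no part of the job. Leave any pink or white look-alike of the lid alone.

How it is judged (in metres and radians):
On the way, in this order (a step that is already met when the one before it is completed fails the run):
1. the button is turned aside: its free end lies outside the lid's edge (y of button_tip in the frame of box above 0.058 m), for 0.2 s.
2. the lid's front end is raised and has come forward over the stop lip (z of lid_front in the frame of box above 0.048 m and x of lid_front in the frame of box below -0.102 m), for 0.1 s.
3. the lid has slid out until its rear edge is clear of the grooves (x of lid_rear in the frame of box below 0.034 m), for 0.1 s.
At the end, for the whole second after the job is handed in: The lid lies flat on the bench, handle up, at rest (underside within 6 mm of the bench, tilt under 0.05 rad); the button's free end is outside the lid's edge; both candles lie in the box (y of button_tip in the frame of box above 0.058 m and height (world z) of lid between -0.004 and 0.006 m and angle between lid's own z axis and vertical below 0.05 rad and linear speed of lid below 0.02 m/s and height (world z) of each of candle1, candle2 below 0.02 m and horizontal distance between each of candle1, candle2 and box below 0.09 m); the robot touches nothing.
It fails at once if the lid is dropped or thrown (moves faster than 0.5 m/s with no finger on it) (linear speed of lid above 0.5 m/s and contact force between the fingers and lid below 0.02 N).
It fails at once if the lid is forced (more than 60 N between lid and box or button) (contact force between lid and box above 60 N).
It fails at once if a candle in the box is shifted by more than 30 mm (distance of any of candle1, candle2 from where it was at the start of the episode above 0.03 m).
It fails at once if a bystander is moved by more than 20 mm (distance of any of loose_candle, lamp, mould from where it was at the start of the episode above 0.02 m).
It also fails if it takes over 51 s, if anything falls off the work surface, if the arm or the gripper's body presses on something with over 40 N, if the wrist force passes 120 N, or if a joint passes its speed limit or range.

## Working session

There is one attempt and no reset: what is moved stays moved. The work goes in short steps, each a Python script; the robot and the scene stay as the last script left them, time stands still between calls to the robot, and variables do not carry over. Pictures are saved under pics/ and viewed, at most 10 in all, crops included, and the job is handed in when it is done.

```bash
mkdir -p pics; ls; cat > h.py <<'E'
import numpy as np, cv2
from station import robot, fingers, vision, workorder, recognise
def save(cam,name):
    im=vision.grab_frame(cam); cv2.imwrite('pics/'+name,im[:,:,::-1]); return im
def unproj(cam,uv,z):
    c=vision.calibration(cam); K=np.array(c['mtx'])
    E=np.array(c['extrinsics']) 
    d=np.array([(uv[0]-K[0,2])/K[0,0],(uv[1]-K[1,2])/K[1,1],1.]); d=d*[1,-1,-1]
    R,t=E[:3,:3],E[:3,3]; o=-R.T@t; w=R.T@d
    return o+w*(z-o[2])/w[2]
def proj(cam,p):
    c=vision.calibration(cam); K=np.array(c['mtx']);E=np.array(c['extrinsics'])
    q=(E[:3,:3]@np.array(p)+E[:3,3])*[1,-1,-1]; q=K@q; return q[:2]/q[2]
E
python3 - <<'E'
from h import *
print({k:v for k,v in vision.calibration('top').items()}, vision.calibration('scene').keys())
a=save('top','top0.png'); 
for l in ['box','lid','lid_handle','button','lamp','mould','loose_candle']:
    print(l,[(np.round(d['rect']),round(d['p'],2)) for d in recognise(l,'top')])
b=save('scene','scene0.png')
print(robot.current_time_s(),robot.current_eef_rot())
E
```

```text
pics
{'mtx': array([[506.72445337,   0.        , 314.57482572],
       [  0.        , 506.72445337, 197.87264789],
       [  0.        ,   0.        ,   1.        ]]), 'extrinsics': array([[ 0.01123084, -0.99986707,  0.01181995, -0.02991234],
       [ 0.99681246,  0.01212869,  0.07885309, -0.5521103 ],
       [-0.07898597,  0.01089668,  0.99681617, -1.51576389],
       [ 0.        ,  0.        ,  0.        ,  1.        ]])} dict_keys(['mtx', 'extrinsics'])
box [(array([282., 189.,  75.,  53.]), 0.58)]
lid [(array([376., 126.,  56.,  72.]), 0.87), (array([397., 275.,  33.,  59.]), 0.75), (array([281., 187.,  66.,  33.]), 0.72), (array([282., 120.,  76.,  47.]), 0.7)]
lid_handle [(array([283., 187.,  61.,  37.]), 0.88), (array([395., 275.,  39.,  63.]), 0.87), (array([377., 126.,  57.,  66.]), 0.75), (array([281., 118.,  65.,  52.]), 0.69)]
button []
lamp [(array([454., 206.,  34.,  22.]), 0.81), (array([311., 203.,   4.,  22.]), 0.58)]
mould [(array([170., 190.,  42.,  32.]), 0.71)]
loose_candle [(array([185., 234.,  28.,  30.]), 0.96), (array([453., 204.,  33.,  23.]), 0.55)]
0.45 [-1.79993766e+02  2.13454637e-03  2.01022165e+01]
```

```bash
python3 -c "
import cv2
a=cv2.imread('pics/top0.png');c=a[80:320,140:480]
cv2.imwrite('pics/top0c.png',cv2.resize(c,None,fx=2.35,fy=2.35,interpolation=cv2.INTER_CUBIC))
c=a[155:225,235:335];cv2.imwrite('pics/top0d.png',cv2.resize(c,None,fx=8,fy=8,interpolation=cv2.INTER_CUBIC))"
```

```text
(no output)
```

View pics/top0c.png

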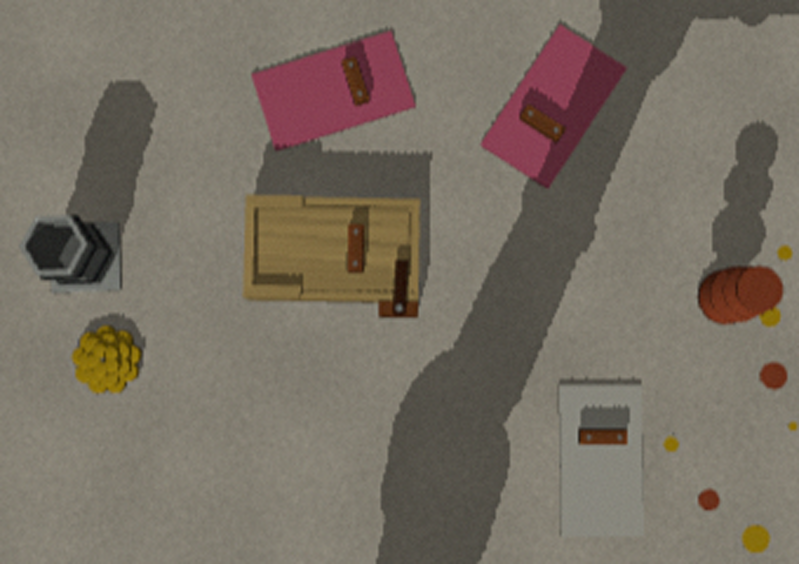

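View pics/top0d.png

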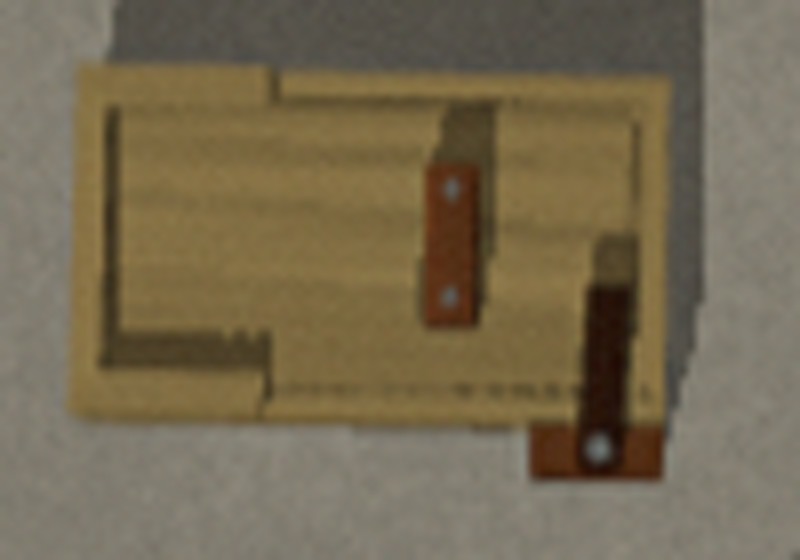

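View pics/scene0.png

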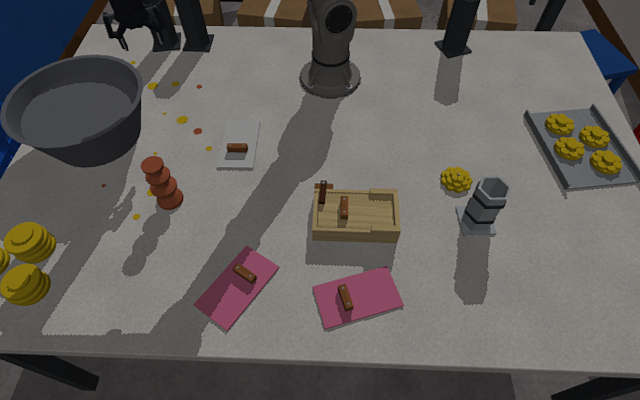

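The top view shows the wooden lid in the box at (282,187), with its handle at about (291,186). The button's pivot screw is at (310,211) and its tip at (311,191). The look-alikes are two pink plates at (376,126) and (282,120) and a white one at (397,275). The lid is the plywood one lying in the box under the button, and the enlarged crop confirms it. The bench between the box and the lamp is free around (375,200).

```bash
python3 - <<'E'
from h import *
from scipy.optimize import least_squares
f=lambda u,v:np.array([235+u/8-.44,155+v/8-.44])
M=[((-.086,.075,.066),f(598,448)),((.11,-.065,.062),f(82,65)),((.11,.065,.062),f(70,418)),((-.11,-.065,.052),f(668,78)),((-.0305,0,.072),f(452,245))]
def w(p,q): c,s=np.cos(p[2]),np.sin(p[2]); return [p[0]+c*q[0]-s*q[1],p[1]+s*q[0]+c*q[1],q[2]]
r=least_squares(lambda p:np.concatenate([proj('top',w(p,q))-m for q,m in M]),[.55,0,np.pi/2])
print(r.x[:2],np.degrees(r.x[2]),np.round(r.fun.reshape(-1,2),1))
pv=unproj('top',f(598,448),.066);tp=unproj('top',f(608,287),.066)
c,s=np.cos(r.x[2]),np.sin(r.x[2]);d=(tp-pv)[:2];d=np.array([c*d[0]+s*d[1],-s*d[0]+c*d[1]]);print('tip rel',d,'ang',np.arctan2(-d[0],-d[1]))
for n,uv,z in [('lamp',(447,208),0),('place',(375,200),0),('white top edge',(397,243),0),('pink corner',(372,160),0)]: print(n,unproj('top',uv,z))
print(robot.tip_reach,vision.calibration('wrist'))
E
```

```text
[0.58579243 0.07692332] 89.87782467716798 [[ 0.3  0.2]
 [-0.6  0.1]
 [-0.1 -0.3]
 [ 0.3  0.1]
 [ 0.1 -0.2]]
tip rel [-0.0028446  -0.05949569] ang 0.047775516033744615
lamp [ 0.52781458 -0.43229128  0.        ]
place [ 0.54985412 -0.20996643  0.        ]
white top edge [ 0.41860906 -0.27767668  0.        ]
pink corner [ 0.67412122 -0.20042553  0.        ]
0.017 {'mtx': array([[312.27349613,   0.        , 320.94736801],
       [  0.        , 312.27349613, 204.89043467],
       [  0.        ,   0.        ,   1.        ]]), 'T_tool_cam': array([[-7.44549516e-04,  9.58318232e-01,  2.85701963e-01,
         7.25089820e-02],
       [ 9.99999618e-01,  8.44306954e-04, -2.25989053e-04,
        -3.07512319e-04],
       [-4.57789584e-04,  2.85701685e-01, -9.58318495e-01,
        -1.58593213e-01],
       [ 0.00000000e+00,  0.00000000e+00,  0.00000000e+00,
         1.00000000e+00]])}
```

```bash
cat >> h.py <<'E'
BX=np.array([.5858,.0769]);BY=np.radians(89.88)
def b2w(x,y,z):
    c,s=np.cos(BY),np.sin(BY); return [BX[0]+c*x-s*y,BX[1]+s*x+c*y,z]
E
cat > wr.py <<'E'
from h import *
from scipy.spatial.transform import Rotation as Ro
def wcam():
    p=np.array(robot.current_tool_pos());R=Ro.from_euler('xyz',robot.current_eef_rot(),degrees=True).as_matrix()
    c=vision.calibration('wrist');T=np.eye(4);T[:3,:3]=R;T[:3,3]=p
    return np.array(c['mtx']),T@np.array(c['T_tool_cam'])
def wun(KT,uv,z):
    K,T=KT;d=np.array([(uv[0]-K[0,2])/K[0,0],-(uv[1]-K[1,2])/K[1,1],-1.]);w=T[:3,:3]@d;o=T[:3,3]
    return o+w*(z-o[2])/w[2]
def wpr(KT,p):
    K,T=KT;q=T[:3,:3].T@(np.array(p)-T[:3,3]);q=K@(q*[1,-1,-1]);return q[:2]/q[2]
E
python3 - <<'E'
from h import *
fingers.gripper_to(0.0)
R=.045; pt=lambda f,z:b2w(-.086-R*np.sin(f),.075-R*np.cos(f),z)
f0=-.56; o=[180,0,90]
for y in (90,-90): 
    q=robot.inverse_kinematics(pt(f0,.15),[180,0,y]); print(y,np.round(q,0) if q is not None else None)
q=robot.inverse_kinematics(pt(f0,.15),o)
if q is None or abs(q[6])>150: o=[180,0,-90]
robot.move_to(pt(f0,.15),o)
print('stop',robot.line_to(pt(f0,.074),velocity=.1,f_stop=8),robot.current_tool_pos(),robot.current_contact_force())
for f in np.linspace(f0,1.55,9)[1:]:
    robot.line_to(pt(f,.074),velocity=.12); print(np.round(robot.current_contact_force(),1))
robot.line_to(pt(1.45,.074)); robot.line_to(pt(1.45,.17),velocity=.25)
fingers.gripper_to(0.75)
robot.move_to(b2w(-.03,0,.16),[180,0,-.12])
from wr import *
print(wcam()[1]); save('wrist','w1.png'); save('top','top1.png'); print(robot.current_time_s())
E
```

```text
90 [ 27.  26. -42.  92.  18.  70. -18.]
-90 [ 38.  33. -62.  91.  30.  74. 152.]
stop False [0.54943893 0.01509393 0.07462405] [0.56992353 0.42207008 0.59616014]
[-0.8  0.1 -0.3]
[-0.8 -0.8  0.5]
[0.2 0.5 0.1]
[ 0.2 -0.4 -0.4]
[ 0.2 -1.2  0.4]
[-0.6 -0.2  0.1]
[ 0.9 -0.8  0.5]
[ 0.2 -0.   0.5]
[[-2.86349578e-03  9.58306692e-01  2.85727290e-01  6.58131411e-01]
 [-9.99995711e-01 -2.91967245e-03 -2.29386046e-04  4.64795630e-02]
 [ 6.14407914e-04 -2.85726722e-01  9.58310943e-01  3.18546991e-01]
 [ 0.00000000e+00  0.00000000e+00  0.00000000e+00  1.00000000e+00]]
9.4167
```

View pics/w1.png

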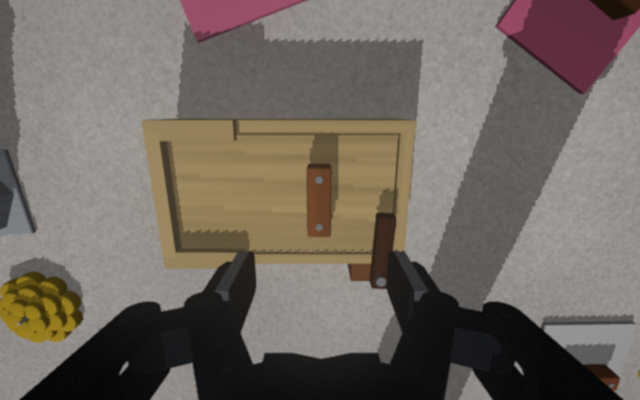

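The button has not moved: its bar still runs from (384,213) to (380,283). I'll check whether the fingers actually shut, and where the button is now.

```bash
python3 - <<'E'
from wr import *
KT=wcam()
pv=wun(KT,(380,283),.066);tp=wun(KT,(384,214),.066);print(pv,tp,'handle',wun(KT,(319,180),.072),wun(KT,(319,227),.072))
print('gap',robot.current_finger_gap(),robot.current_tool_pos()); t=robot.current_time_s()
fingers.gripper_to(0.0); print('gap',robot.current_finger_gap(),robot.current_time_s()-t, robot.current_gripper_force())
save('wrist','w2.png')
c=cv2.imread('pics/top1.png')[150:230,235:335]
cv2.imwrite('pics/c.png',np.vstack([cv2.resize(c,(450,360),interpolation=cv2.INTER_CUBIC),cv2.resize(cv2.imread('pics/w2.png')[200:],(450,141))]))
E
```

```text
[ 0.50828585 -0.00721035  0.066     ] [ 0.57454193 -0.00725982  0.066     ] handle [0.60552543 0.04790424 0.072     ] [0.56519783 0.04811112 0.072     ]
gap 0.7474749019051886 [0.58568529 0.04626559 0.16002505]
gap 0.0015558615682562103 0.625 0.0
```

View pics/c.png

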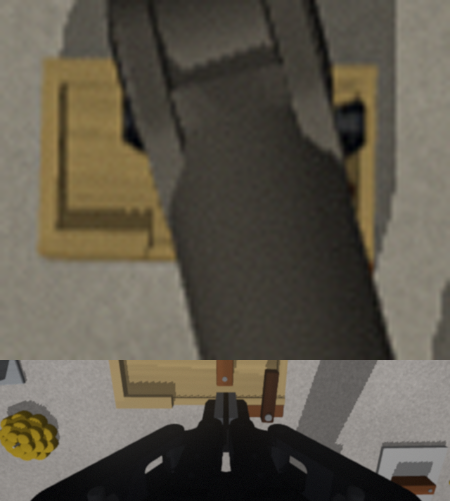

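```bash
python3 - <<'E'
from wr import *
KT=wcam();p=KT[1];pos=np.array(robot.current_tool_pos())
a=cv2.imread('pics/w2.png');
for dx in (-11,0,11):
  for dz in (0,17):
    uv=wpr(KT,pos+[dx/1000,0,-dz/1000]);print(dx,dz,np.round(uv)); cv2.circle(a,tuple(int(round(x)) for x in uv),1,(0,255,0) if dz else (0,0,255),-1)
cv2.imwrite('pics/w2c.png',cv2.resize(a[150:330,230:430],None,fx=3,fy=3,interpolation=cv2.INTER_CUBIC))
E
```

```text
-11 0 [321. 266.]
-11 17 [321. 253.]
0 0 [321. 249.]
0 17 [321. 237.]
11 0 [321. 230.]
11 17 [321. 220.]
```

View pics/w2c.png

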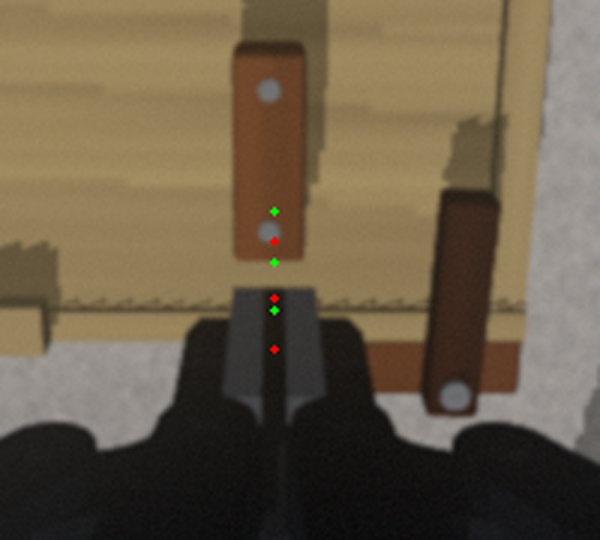

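The shut fingertips look shorter than specified: their end is at crop row 288, where a 17 mm reach would show by row 262. I'll touch the lid lightly with them to measure the real reach, then sweep.

```bash
python3 - <<'E'
from wr import *
R=.045; pt=lambda f,z:b2w(-.086-R*np.sin(f),.075-R*np.cos(f),z)
f0=-.56; o=[180,0,90]
robot.move_to(pt(f0,.10),o)
robot.line_to(pt(f0,.076),velocity=.1)
hit=robot.line_to(pt(f0,.05),velocity=.02,f_stop=4); z=robot.current_tool_pos()[2]
print(hit,z,np.round(robot.current_contact_force(),1),robot.current_time_s())
robot.line_to(pt(f0,z+.005),velocity=.05)
print(robot.current_tool_pos(),np.round(robot.current_contact_force(),1))
E
```

```text
False 0.05016637105274464 [ 0.3 -0.4  0. ] 13.25
[0.54935988 0.01503126 0.05582404] [-0.1  0.7  0.1]
```

```bash
python3 - <<'E'
from wr import *
p=np.array(robot.current_tool_pos())
hit=robot.line_to([p[0],p[1],.022],velocity=.025,f_stop=4); q=robot.current_tool_pos()
print(hit,q,np.round(robot.current_contact_force(),1),robot.current_finger_gap(),robot.current_time_s())
robot.line_to([p[0],p[1],q[2]+.005],velocity=.05)
print(wcam()[1][:3,3]); save('wrist','w3.png')
E
```

```text
True [0.54901638 0.01494604 0.03577377] [-0.2  0.6  5.2] -0.0001675791988116099 14.3167
[0.54946867 0.08811856 0.19953107]
```

View pics/w3.png

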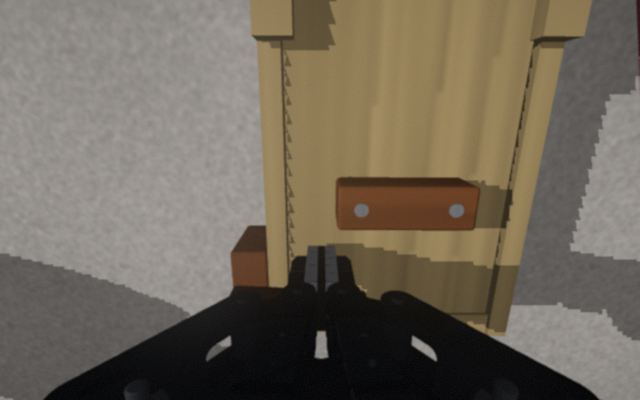

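```bash
sed -i 's/^BX=.*/BX=np.array([.5858,.0778]);BY=np.radians(89.88)/' h.py; python3 - <<'E'
from wr import *
R=.045; Z=.0418; pt=lambda f,z:b2w(-.086-R*np.sin(f),.075-R*np.cos(f),z)
f0=-.56
for f in np.linspace(f0,1.55,8)[1:]:
    robot.line_to(pt(f,Z),velocity=.15)
    print(np.round(robot.current_contact_force(),1),end=' ')
robot.line_to(pt(1.4,Z),velocity=.2); robot.line_to(pt(1.4,.13),velocity=.3)
fingers.gripper_to(0.6)
robot.move_to(b2w(-.03,0,.13),[180,0,-.12])
KT=wcam(); a=save('wrist','w4.png'); print(robot.current_time_s(),robot.current_tool_pos(),robot.current_eef_rot())
for x in (-.097,.0): 
  for y in (.055,-.055): print('box',x,y,np.round(wpr(KT,b2w(x,y,.052))))
E
```

```text
[-0.   0.5 -0. ] [ 0.5 -0.2  0.2] [-0.4 -0.3  0.7] [0.1 0.2 0.2] [0.4 0.1 0.9] [ 0.9 -0.2 -0. ] [0.7 0.1 0.1] 19.1167 [0.58564327 0.04718933 0.12992609] [ 1.79981705e+02  1.28616924e-02 -1.40564838e-01]
box -0.097 0.055 [400. 269.]
box -0.097 -0.055 [411. 136.]
box 0.0 0.055 [285. 270.]
box 0.0 -0.055 [280. 136.]
```

View pics/w4.png

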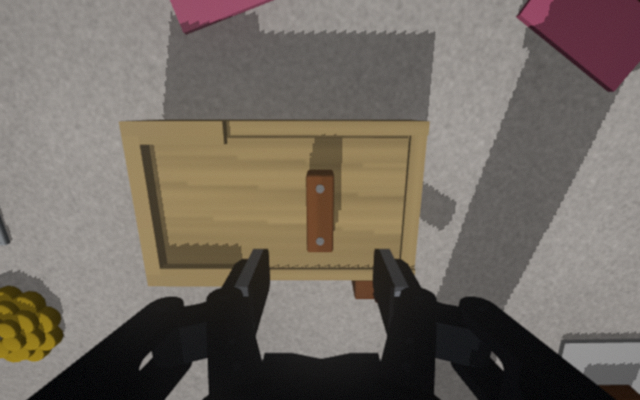

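```bash
python3 - <<'E'
from wr import *
KT=wcam(); a=cv2.imread('pics/w4.png').astype(int)
def screw(u,v):
    w=a[v-6:v+7,u-6:u+7]; m=np.clip(w[:,:,0]-60,0,None)*((w.max(2)-w.min(2))<45)
    ys,xs=np.mgrid[v-6:v+7,u-6:u+7]; return (m*xs).sum()/m.sum(),(m*ys).sum()/m.sum()
s=[screw(320,188),screw(320,241)];P=[wun(KT,q,.072) for q in s];d=P[0]-P[1]
print(s,P,'mid',(P[0]+P[1])/2,'yaw',np.degrees(np.arctan2(d[1],d[0])))
g=a.sum(2).astype(float)
# front wall outer edge & upper cheek outer edge by max gradient
def edge(cols,rows,ax,z):
    pts=[]
    for c in cols:
        l=g[rows[0]:rows[1],c] if ax==0 else g[c,rows[0]:rows[1]]
        l=np.abs(np.diff(cv2.GaussianBlur(l.reshape(-1,1),(1,5),0).ravel())); i=l.argmax(); w=l[max(i-2,0):i+3]; e=rows[0]+.5+max(i-2,0)+(w*np.arange(len(w))).sum()/w.sum()
        pts.append(wun(KT,(c,e) if ax==0 else (e,c),z)[:2])
    pts=np.float32(pts); f=cv2.fitLine(pts,cv2.DIST_HUBER,0,.0001,.0001).ravel(); return np.degrees(np.arctan2(f[1],f[0])),f[2:]
print('cheek out',edge(range(240,420,4),(112,130),0,.052))
print('front out',edge(range(130,175,3),(412,438),1,.052),edge(range(215,265,3),(408,432),1,.052))
E
```

```text
[(np.float64(319.5864100549882), np.float64(188.5428122545169)), (np.float64(319.58963963963964), np.float64(241.06936936936938))] [array([0.60568897, 0.04824526, 0.072     ]), array([0.56524526, 0.04842255, 0.072     ])] mid [0.58546711 0.0483339  0.072     ] yaw -0.25117022476515205
cheek out (np.float32(89.74913), array([0.6513294, 0.0542477], dtype=float32))
front out (np.float32(-0.55474436), array([ 0.63058746, -0.03138103], dtype=float32)) (np.float32(-0.50195056), array([ 0.5567121 , -0.03102954], dtype=float32))
```

```bash
sed -i 's/^BX=.*/BX=np.array([.5858,.0788]);BY=np.radians(89.75)/' h.py; python3 - <<'E'
from wr import *
F=lambda:np.round(robot.current_contact_force(),1)
o=[180,0,-.25]
robot.line_to([.5857,.0483,.09],o,velocity=.15)
print(robot.line_to([.5857,.0483,.040],velocity=.08,f_stop=6),robot.current_tool_pos(),F())
fingers.gripper_to(0.0,force=40); 
print('gap',robot.current_finger_gap(),robot.current_gripper_force(),robot.current_tool_pos(),F())
p0=np.array(robot.current_tool_pos());R0=Ro.from_euler('xyz',o,degrees=True)
ex=np.array(b2w(1,0,0))-b2w(0,0,0);ey=np.array(b2w(0,1,0))-b2w(0,0,0)
piv=np.array(b2w(.097,0,.044))
def pose(th,d,h):
    R=Ro.from_rotvec(ey*th); return piv+R.apply(p0-piv)-ex*d+[0,0,h],(R*R0).as_euler('xyz',degrees=True)
np.savez('g.npz',p0=p0)
for th in (.015,.03,.045):
    p,e=pose(th,0,.0003); print(th,robot.line_to(p,e,velocity=.015,f_stop=25),np.round((np.array(robot.current_tool_pos())-p)*1000,1),F(),robot.current_finger_gap())
save('wrist','w5.png'); print(robot.current_time_s())
E
```

```text
False [0.58604464 0.04847824 0.04020732] [ 0.1 -0.3 -0.1]
gap 0.22428948758281902 41.3106644153595 [0.58640075 0.04836783 0.04080326] [0.4 0.4 2.2]
0.015 False [-0.2  0.1 -0.3] [ 0.2  0.1 -1.2] 0.2187800206564077
0.03 False [-0.1  0.  -0.1] [-0.3  0.6  0.1] 0.22332037662226686
0.045 False [-0.1 -0.  -0. ] [-0.6 -0.3 -0.7] 0.22181130785103073
21.65
```

```bash
cat > s.py <<'E'
from wr import *
F=lambda:np.round(robot.current_contact_force(),1)
p0=np.array([.5857,.0483,.0404]);R0=Ro.from_euler('xyz',[180,0,-.25],degrees=True)
ex=np.array(b2w(1,0,0))-b2w(0,0,0);ey=np.array(b2w(0,1,0))-b2w(0,0,0)
piv=np.array(b2w(.097,0,.044))
def pose(th,d,h):
    R=Ro.from_rotvec(ey*th); return piv+R.apply(p0-piv)-ex*d+[0,0,h],(R*R0).as_euler('xyz',degrees=True)
E
python3 - <<'E'
from s import *
for d,h in ((.012,.0005),(.03,.001),(.05,.0015),(.075,.002)):
    p,e=pose(.046,d,h); s=robot.line_to(p,e,velocity=.04,f_stop=15); print(d,s,np.round((np.array(robot.current_tool_pos())-p)*1000,1),F(),round(robot.current_finger_gap(),3))
    if s: break
save('wrist','w6.png'); KT=wcam()
print(robot.current_time_s())
E
```

```text
0.012 False [-0.  -0.6 -0. ] [-0.1 -0.2 -1.5] 0.224
0.03 False [ 0.  -0.1  0. ] [-0.3 -0.7 -1.6] 0.226
0.05 False [ 0. -0.  0.] [-1.   0.8 -0.9] 0.222
0.075 False [-0.   0.3 -0. ] [ 0.4  0.1 -1.6] 0.228
24.175
```

View pics/w6.png

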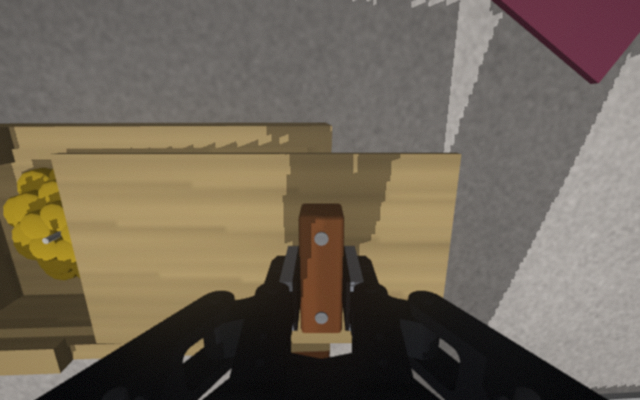

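The lid is held by the handle (321,270), its rear edge is at column 55–90 clear of the grooves, and a candle shows in the box at (45,230). Next I lift it, carry it to the free bench and set it down.

```bash
python3 - <<'E'
from s import *
o=[180,0,-.25]
p,e=pose(.046,.085,.045); robot.line_to(p,e,velocity=.1)
T=[.562,-.235]
p,e=pose(0,.2,.07); robot.line_to(p,o,velocity=.15)
robot.line_to([*T,.08],o,velocity=.15)
robot.line_to([*T,.012],o,velocity=.12)
print(F(),robot.current_time_s())
s=robot.line_to([*T,-.006],o,velocity=.02,f_stop=4); print(s,robot.current_tool_pos(),F(),robot.current_time_s())
save('wrist','w7.png')
E
```

```text
[ 0.4  0.3 -0.8] 27.1667
True [ 0.56176706 -0.23497519 -0.00319029] [-0.4 -0.4  4. ] 27.8833
```

```bash
python3 - <<'E'
from s import *
fingers.gripper_to(0.6); robot.pause(.2)
robot.line_to([.562,-.235,.1],velocity=.12)
robot.move_to([.40,-.10,.25],[180,0,-.25])
robot.pause(.2)
a=save('top','top9.png'); print([(np.round(d['rect']),round(d['p'],2)) for d in recognise('lid','top')],[(np.round(d['rect']),round(d['p'],2)) for d in recognise('lamp','top')],F(),robot.current_time_s())
cv2.imwrite('pics/top9c.png',cv2.resize(a[80:320,140:480,::-1],None,fx=2.35,fy=2.35,interpolation=cv2.INTER_CUBIC))
E
```

```text
[(array([374., 123.,  54.,  67.]), 0.89), (array([397., 274.,  32.,  62.]), 0.89), (array([282., 118.,  69.,  47.]), 0.84), (array([375., 196.,  63.,  35.]), 0.7)] [(array([318., 214.,  21.,  13.]), 0.62), (array([454., 204.,  35.,  22.]), 0.58)] [-0.6 -0.3 -0.8] 30.925
```

View pics/top9c.png

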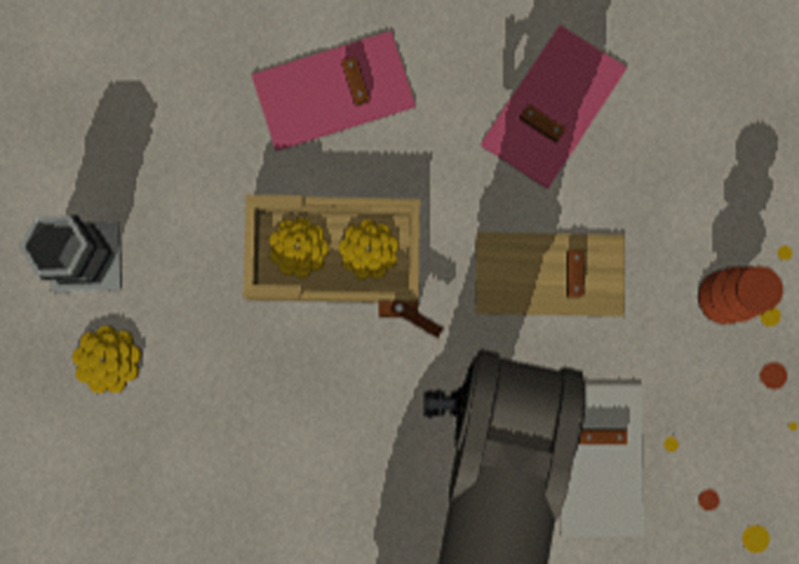

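The lid lies flat on the bench with its handle up at crop (575,272). Both candles are in the box at (299,246) and (368,248), the button is turned outward at (420,318), and nothing else has moved.

```bash
python3 -c "
from h import *
print(workorder.close_job())"
```

```text
the job is handed in; nothing more can be done
None
```

The job is handed in: the button is turned aside, the lid is flat on the bench handle up, both candles are still in the box and nothing else has moved, with about 31 s of the 51 s used; the judge returned no verdict.

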